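# Seat the tapered plug of an overhauled valve and leave it closed

## Robot

A 6-joint arm with a two-finger parallel gripper is mounted at the origin on the work surface. World frame = base frame: x ahead of the robot, y to its left, z up, the work surface at z = 0. Lengths are in m, angles in rad, forces in N, time in s.
With the tool pointing down it reaches from about 0.425 to 0.95 m from the base axis. Payload 3.5 kg.
Tool frame: the origin (TCP) lies on the centre line of the jaws, within the pads' length; the fingertips stand ahead of it and the grasp point (between the pads) lies 11 mm behind it (tips_ahead is the z of the fingertips in the tool frame, in m); z points along the fingers, y is the direction in which the jaws open and shut (so a half turn about z gives the same grasp; the last joint's range is limited). The gripper opens to 85 mm and grips with 20 to 120 N. Pads are 22 mm wide; open, the fingers measure 114 mm over their backs; the gripper's body (76 mm by 85 mm) begins 54 mm behind the grasp point. The pads swing forward as they close: fully open they stand 13 mm farther back than shut.
Start: joints at [1.173, 0.286, 1.577, -0, 1.279, -0.15], TCP at [0.166, 0.654, 0.215] pointing down, gripper open.
Joint ranges: [-2.77, 2.77], [-0.9, 2.22], [0.21, 2.48], [-1.53, 4.67], [0.24, 2.81], [-2.84, 2.84]. Speed limits (rad/s): [2.79, 2.79, 3.14, 3.14, 3.14, 3.14].

## Interface

Orientations are given as a unit quaternion [x, y, z, w].
In Python, from plant import * gives the robot as it stands. The module is installed in compiled form; this text tells all that it offers.
- The arm moves only by the tool move_arm, never from a script. Its arguments are lists of equal length, an entry for each row: "linear": the shift along the world's x, y, z in m, a list of three; "twist": the turn, a rotation vector about the world's x, y, z in degrees, a list of three. A call has 1 to 20 rows; each row shifts and turns the pose as measured when the row begins; what a row does not reach is not made up. A row lasts 1/12 s, in which the tool goes at most 41.7 mm and 7.16 degrees, less where a joint would pass 70% of its speed; a pose out of reach is approached as far as the arm can. A call is refused whole if a number of a shift passes 0.0417 or a number of a turn 7.16, either way. A call with a gripper value outside its range is refused whole. "grip" is the opening, from 0 (shut) to 1 (fully open), set as the call begins (left out, the last holds). The fingers move at their own pace and stop on an object; "force" is the grip in N (left out, the last holds). Time passes only in rows, so rows that do not move let the fingers close. It gives the time, the measured TCP pose, the force and the opening at its end, in the units of the state.
- get_state(): the state, without advancing time (a new reading comes with each control period).
- read_camera(name): name is "scene" or "top" or "wrist"; returns a dict with "img" (420x560x3 uint8, blue, green, red), "depth" (420x560 float32, m along the optical axis (not along the pixel's ray), 0 where there is no reading), "fx", "fy", "cx", "cy" (pixels), "rvec" (rotation vector, rad) and "tvec" (3), from world to camera coordinates, as OpenCV has them. Camera axes: x right, y down, z forward; pixel columns grow to the right and rows downward; lengths in m; the calibration is good to about 2 mm. A picture is of the moment at which its call begins.
- sign_off(): hands the job in, once; it reports no verdict.
The state is a dict: "time": time; "qpos": joint angles; "dq": joint speeds; "joint_efforts": joint torques, N m; "eef_pos": TCP position; "tcp_rot": TCP orientation; "contact_force": force on the tool from outside, world axes, zero at the start; "wrist_torque": the same for the moment, N m; "opening": opening from 0.0 (shut) to 1.0 (fully open).
Only numpy, scipy, OpenCV 4.12 (cv2) and the standard library are available. Lean on these libraries where they do the work, as an engineer would, in place of code of your own. Each camera call takes 0.05 s, during which the arm holds its last target.

## Task

Take the brass plug from the wooden stand, put it small end down into the tapered bore of the valve held in the vice, and bed it in: turn it slowly to and fro while pressing it down with firm but moderate hand pressure (about 20 N, never leaning on it), until it is wedged so tightly that it holds by itself. Stop turning with the wing square across the pipe (valve closed) while still pressing, then let go. Leave the dark steel plug, the grease tin, the spanner and the brush alone.

Things in the scene. Friction and masses are not known exactly. Their poses are not given: they have to be found in the camera images.
- plug: Brass plug, standing in one hole of the stand, 0.34 to 0.48 kg. Origin: centre of its small end; z up its axis, x along the wing. Cone 24 mm across at z 0, 36 mm at z 60 (1:5), collar 39 mm across to z 66, then a flat wing 10 mm thick (y), 56 mm long (x), to z 102.
- plug_wing (a point): Point on the brass plug's axis, inside the wing, 86 mm above the small end and 16 mm below the top of the wing: grip the wing's flat faces (10 mm apart) near here.
- valve: Brass plug-valve body, fixed in the vice. Origin: on the upright bore axis, level with the jaw tops, 125 mm above the bench. The pipe runs along y, its ends 82 mm each way, its axis 22 mm up, 42 mm across at the nuts. Closed: the plug's x lies along this x, either way round. Greased bore, friction about 0.25.
- valve_rim (a point): Centre of the bore's mouth, in the valve's flat rim (58 mm across, mouth 41 mm, narrowing to a 1:5 cone), 52 mm above the valve's origin. The plug first touches with its small end 37 to 51 mm below this point: pairs are lapped by hand and differ, so feel for it. Then about 10 N of press per mm while turning, stiffer when not. Pressed straight down without turning it does not wedge enough.
- vice: Blue bench vice bolted down. Origin: on the bench under the middle of the jaw gap. Jaws 104 mm wide (y), tops 125 mm up; 135 mm long towards +x, 135 mm towards -x with a slanting handle bar there, 91 mm high at most.
- stand: Wooden block 80 x 200 x 40 mm, fixed. Origin: centre of its underside, long side along y. Two holes 45 mm across, 28 mm deep, 55 mm either side of the middle: one holds the brass plug, one the dark steel plug.
- plug_other: Dark steel plug of another valve, same height (102 mm) and wing, but a fatter cone (31 to 43 mm). Leave it. Origin: centre of its small end.
- grease_tin: Green tin, 68 mm across, 62 mm high, standing. Leave it. Origin: centre of its underside.
- spanner: Steel spanner 200 mm long lying on the bench along its x. Leave it. Origin: under its middle.
- brush: Brush 200 mm long lying on the bench along its x. Leave it. Origin: under its middle.

How it is judged:
By the outcome, as a careful person would: the job done as asked, in the order asked, and still so for the second after the job is handed in, with the robot touching nothing.
It also fails if it takes over 64 s, if anything falls off the work surface, if the arm or the gripper's body presses on something with over 40 N, if the wrist force passes 120 N, or if a joint passes its speed limit or range.

## Working session

There is one attempt and no reset: what is moved stays moved. The work goes in short steps, Python scripts to look and compute and a tool call to move; the robot and the scene stay as the last step left them, time stands still between calls to the robot, and variables do not carry over. Pictures are saved under pics/ and viewed, and the job is handed in when it is done.

Besides the shell and the picture viewer there is one more tool, called after "Emit:" as a command line: name --argument value ..., lists and objects as JSON in quotes. move_arm: Moves the arm, as the interface text tells. Its arguments: {"type":"object","properties":{"linear":{"type":"array","items":{"type":"array","items":{"type":"number"}}},"twist":{"type":"array","items":{"type":"array","items":{"type":"number"}}},"grip":{"type":"number"},"force":{"type":"number"}},"required":["linear","twist"]}

```bash
mkdir -p pics
cat > h.py <<'E'
from plant import *
import numpy as np, cv2
def save(n,f):
    c=read_camera(n); cv2.imwrite(f'pics/{f}.png',c['img']); np.savez(f'pics/{f}.npz',**{k:np.array(v) for k,v in c.items()}); return c
def load(f): return dict(np.load(f'pics/{f}.npz'))
def pt(c,u,v,d=None):
    R,_=cv2.Rodrigues(np.array(c['rvec'],float)); 
    if d is None: d=np.median(c['depth'][v-1:v+2,u-1:u+2])
    p=np.array([(u-c['cx'])/c['fx']*d,(v-c['cy'])/c['fy']*d,d])
    return R.T@(p-np.array(c['tvec']).ravel())
def cloud(c):
    R,_=cv2.Rodrigues(np.array(c['rvec'],float)); d=c['depth']; v,u=np.indices(d.shape)
    p=np.stack([(u-c['cx'])/c['fx']*d,(v-c['cy'])/c['fy']*d,d],-1)
    w=(p-np.array(c['tvec']).ravel())@R; w[d==0]=np.nan; return w
E
python3 - <<'E'
from h import *
print(get_state())
for n in ('scene','top','wrist'): 
    c=save(n,n+'0'); print(n,c['rvec'],c['tvec'],c['fx'],np.linalg.norm(0))
E
```

```text
{'time': 0.0, 'qpos': array([ 1.17300390e+00,  2.87207555e-01,  1.57818978e+00,  1.85845533e-05,
        1.27858388e+00, -1.49981412e-01]), 'dq': array([ 0.00103868,  0.00134354, -0.00044334,  0.00020575, -0.0017127 ,
       -0.00026655]), 'joint_efforts': array([ 3.65703963e-04, -4.05988669e+01, -2.92621368e+01, -1.27670423e-04,
        5.85756119e-03,  5.37606780e-06]), 'eef_pos': array([0.16524731, 0.65374203, 0.21371237]), 'tcp_rot': array([ 1.23591286e-01,  9.92332488e-01, -1.14736301e-03, -3.31588093e-04]), 'contact_force': array([-0.56155026, -0.32576514, -0.01656648]), 'wrist_torque': array([ 0.02264659, -0.04620894,  0.01090076]), 'opening': 0.9996805696460421}
scene [ 2.25775252  0.90547631 -0.37283807] [-0.40769488 -0.27136331  1.39406971] 392.9850987616222 0.0
top [ 2.19614104 -2.18125484  0.07397264] [-0.09645855  0.6650651   1.53695705] 502.7434857410306 0.0
wrist [-2.26582891 -1.76380077 -0.2852828 ] [-0.67410468 -0.04178956  0.38182923] 314.8926034605133 0.0
```

View pics/scene0.png

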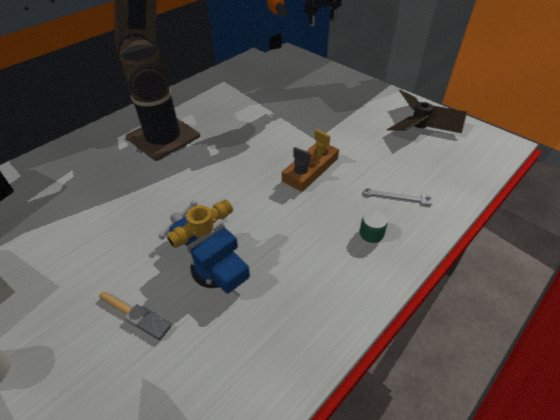

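View pics/top0.png

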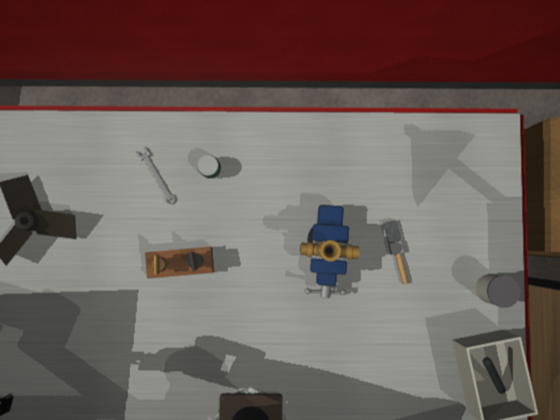

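View pics/wrist0.png

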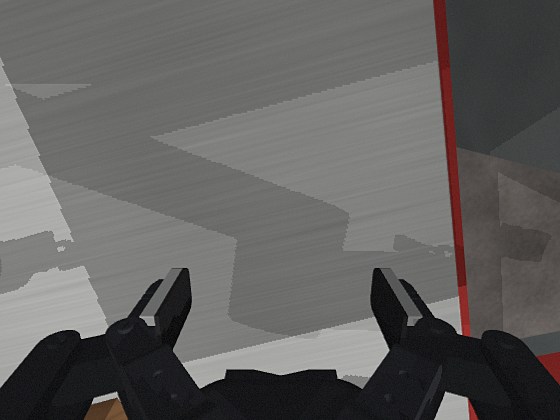

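Scene view: brass wing at about (322,140), dark plug at (302,158), valve bore at (200,215). Top view: brass plug (160,262), dark plug (195,260), valve bore (329,250). I'll measure these.

Run:
```python
from h import *
for f,b in (('top0',(140,235,80,55)),('top0',(285,190,90,120)),('scene0',(275,120,75,75)),('scene0',(155,185,105,110))):
    c=load(f); x,y,w,h=b
    cr=cv2.resize(c['img'][y:y+h,x:x+w],None,fx=6,fy=6,interpolation=cv2.INTER_CUBIC)
    n=f+'_%d'%x; cv2.imwrite(f'pics/{n}.png',cr[:600,:800]); print(n,cr.shape)
c=load('top0'); W=cloud(c)
np.set_printoptions(precision=4,suppress=True)
def reg(f,b,zlo,zhi):
    W=cloud(load(f)); x,y,w,h=b; p=W[y:y+h,x:x+w].reshape(-1,3); p=p[(p[:,2]>zlo)&(p[:,2]<zhi)]
    print(f,b,len(p),p.min(0),p.max(0),p.mean(0))
    if len(p)>2:
        print(cv2.minAreaRect(p[:,:2].astype(np.float32)*1000))
    return p
reg('top0',(140,235,80,55),.035,.045)
reg('top0',(140,235,38,55),.095,.15)
reg('top0',(178,235,40,55),.095,.15)
reg('scene0',(310,120,40,45),.095,.15)
reg('scene0',(275,140,35,45),.095,.15)
reg('top0',(285,190,90,120),.170,.185)
reg('top0',(285,190,90,120),.13,.169)
reg('scene0',(155,185,105,110),.170,.185)
```

```text
top0_140 (330, 480, 3)
top0_285 (720, 540, 3)
scene0_275 (450, 450, 3)
scene0_155 (660, 630, 3)
top0 (140, 235, 80, 55) 1056 [0.4486 0.1182 0.035 ] [0.544  0.3231 0.045 ] [0.4962 0.2194 0.0394]
((496.0111389160156, 220.78323364257812), (79.991455078125, 200.55352783203125), 5.421531677246094)
top0 (140, 235, 38, 55) 83 [0.4657 0.2663 0.0956] [0.5179 0.2778 0.1208] [0.4911 0.2718 0.1103]
((491.70501708984375, 272.5765075683594), (52.342830657958984, 10.839347839355469), 2.0011589527130127)
top0 (178, 235, 40, 55) 78 [0.475  0.1572 0.0966] [0.53   0.1757 0.1195] [0.5038 0.1657 0.1111]
((502.940185546875, 166.10423278808594), (55.7906494140625, 10.101332664489746), 10.724157333374023)
scene0 (310, 120, 40, 45) 108 [0.4647 0.2645 0.0951] [0.521  0.278  0.1152] [0.4942 0.2694 0.106 ]
((492.83514404296875, 271.3254699707031), (56.21232604980469, 13.15800666809082), 1.0328105688095093)
scene0 (275, 140, 35, 45) 116 [0.4789 0.1538 0.095 ] [0.5319 0.1742 0.1152] [0.5061 0.1625 0.1063]
((505.6139221191406, 163.85142517089844), (53.26517105102539, 14.498745918273926), 9.738633155822754)
top0 (285, 190, 90, 120) 247 [ 0.5091 -0.2866  0.1701] [ 0.5646 -0.1555  0.1833] [ 0.5374 -0.2273  0.1752]
((540.9521484375, -221.07168579101562), (124.89584350585938, 56.09197235107422), 62.5298957824707)
top0 (285, 190, 90, 120) 543 [ 0.5138 -0.3088  0.13  ] [ 0.5677 -0.1449  0.1689] [ 0.5374 -0.2275  0.1581]
((543.5160522460938, -227.6887969970703), (164.49513244628906, 52.401546478271484), 85.97777557373047)
scene0 (155, 185, 105, 110) 303 [ 0.5083 -0.2576  0.17  ] [ 0.5666 -0.1997  0.179 ] [ 0.5385 -0.2292  0.1751]
((537.4092407226562, -228.74334716796875), (56.88983917236328, 59.17414093017578), 82.70050811767578)
```

Run:
```python
import plant; print([n for n in dir(plant) if not n.startswith('__')])
print({n:getattr(plant,n) for n in dir(plant) if 'tip' in n.lower()})
```

```text
['Unreachable', 'get_state', 'read_camera', 'sign_off', 'tips_ahead']
{'tips_ahead': 0.008}
```

View pics/top0_140.png

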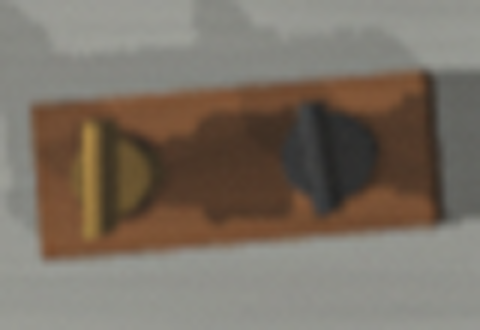

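View pics/top0_285.png

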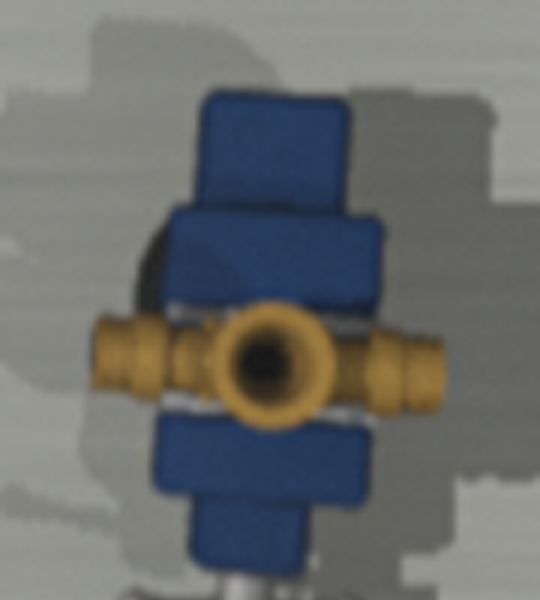

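Emit:
move_arm --linear '[[0.0163,-0.0191,0],[0.0163,-0.0191,0],[0.0163,-0.0191,0],[0.0163,-0.0191,0],[0.0163,-0.0191,0],[0.0163,-0.0191,0],[0.0163,-0.0191,0],[0.0163,-0.0191,0],[0.0163,-0.0191,0],[0.0163,-0.0191,0],[0.0163,-0.0191,0],[0.0163,-0.0191,0],[0.0163,-0.0191,0],[0.0163,-0.0191,0],[0.0163,-0.0191,0],[0.0163,-0.0191,0],[0.0163,-0.0191,0],[0.0163,-0.0191,0],[0.0163,-0.0191,0],[0.0163,-0.0191,0]]' --twist '[[0,0,0.8],[0,0,0.8],[0,0,0.8],[0,0,0.8],[0,0,0.8],[0,0,0.8],[0,0,0.8],[0,0,0.8],[0,0,0.8],[0,0,0.8],[0,0,0.8],[0,0,0.8],[0,0,0.8],[0,0,0.8],[0,0,0.8],[0,0,0.8],[0,0,0.8],[0,0,0.8],[0,0,0.8],[0,0,0.8]]'

```text
time: 1.82
eef_pos: [0.4956, 0.252, 0.2052]
tcp_rot: [-0.028, 1.0, -0.005, -0.005]
contact_force: [-0.4, 0.4, 0.7]
opening: 1.001
```

```bash
cat >> h.py <<'E'
from scipy.spatial.transform import Rotation as Ro
def pose():
    s=get_state(); R=Ro.from_quat(s['tcp_rot']).as_matrix(); 
    yaw=np.degrees(np.arctan2(R[1,1],R[0,1]))
    # correction rotvec to make z straight down
    corr=np.degrees(np.cross(R[:,2],[0,0,-1]))
    print('t',round(s['time'],2),'p',np.round(s['eef_pos'],4),'yaw_y',round(yaw,2),'tiltcorr',np.round(corr,2),'F',np.round(s['contact_force'],1),'T',np.round(s['wrist_torque'],2),'op',round(s['opening'],3),'q6',round(s['qpos'][5],3))
    return s,R
E
python3 - <<'E'
from h import *
pose(); save('wrist','w1'); save('top','t1'); pose()
E
```

```text
t 1.82 p [0.4956 0.252  0.2052] yaw_y 93.16 tiltcorr [ 0.63 -0.52  0.  ] F [-0.4  0.4  0.7] T [ 0.04 -0.03  0.  ] op 1.001 q6 -1.331
t 1.92 p [0.4969 0.2506 0.2052] yaw_y 92.9 tiltcorr [ 0.68 -0.48  0.  ] F [-0.4  0.5  0.1] T [-0.01  0.    0.02] op 0.999 q6 -1.329
```

View pics/w1.png

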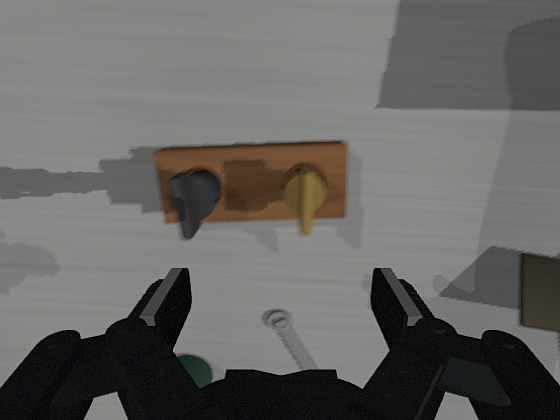

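Wrist view: brass wing tip at about (306,225), seen obliquely between the open fingers, dark plug to the left (187,215). Refining with its depth.

Run:
```python
from h import *
np.set_printoptions(precision=4,suppress=True)
c=load('w1'); 
cv2.imwrite('pics/w1c.png',cv2.resize(c['img'][150:250,270:370],None,fx=6,fy=6,interpolation=cv2.INTER_CUBIC))
for f,b in (('w1',(280,150,60,100)),('t1',(140,235,38,55))):
    c=load(f);W=cloud(c); x,y,w,h=b; P=W[y:y+h,x:x+w].reshape(-1,3)
    for lo,hi in ((.08,.13),(.095,.13),(.105,.13)):
        p=P[(P[:,2]>lo)&(P[:,2]<hi)]
        print(f,len(p),p.mean(0),p.min(0),p.max(0),cv2.minAreaRect(p[:,:2].astype(np.float32)*1000))
c=load('w1');R,_=cv2.Rodrigues(c['rvec']);print('cam',-R.T@c['tvec'])
```

```text
w1 1052 [0.4896 0.2736 0.1079] [0.4646 0.2564 0.08  ] [0.52   0.2922 0.1169] ((492.5306396484375, 275.01953125), (49.96487045288086, 34.966495513916016), 33.52836990356445)
w1 859 [0.4902 0.2742 0.1133] [0.4646 0.2692 0.0954] [0.52   0.2804 0.1169] ((492.2783203125, 274.9434509277344), (55.202850341796875, 10.20574951171875), 1.5241731405258179)
w1 794 [0.4907 0.2744 0.1144] [0.4647 0.2694 0.105 ] [0.52   0.2804 0.1169] ((492.2876281738281, 274.9436950683594), (55.18428421020508, 10.20574951171875), 1.5241731405258179)
t1 29 [0.5041 0.2711 0.1035] [0.4654 0.2672 0.0824] [0.52   0.2764 0.1192] ((492.7987060546875, 270.57061767578125), (54.818111419677734, 7.881962299346924), 4.778820037841797)
t1 22 [0.5024 0.2712 0.1095] [0.4654 0.2672 0.0961] [0.5179 0.2764 0.1192] ((491.83551025390625, 270.4900817871094), (52.88498306274414, 7.881962299346924), 4.778819561004639)
t1 17 [0.5044 0.2719 0.112 ] [0.4659 0.2678 0.108 ] [0.5179 0.2764 0.1192] ((492.10186767578125, 270.5123291015625), (52.3504524230957, 7.881962299346924), 4.778820037841797)
cam [0.4158 0.2494 0.366 ]
```

View pics/w1c.png

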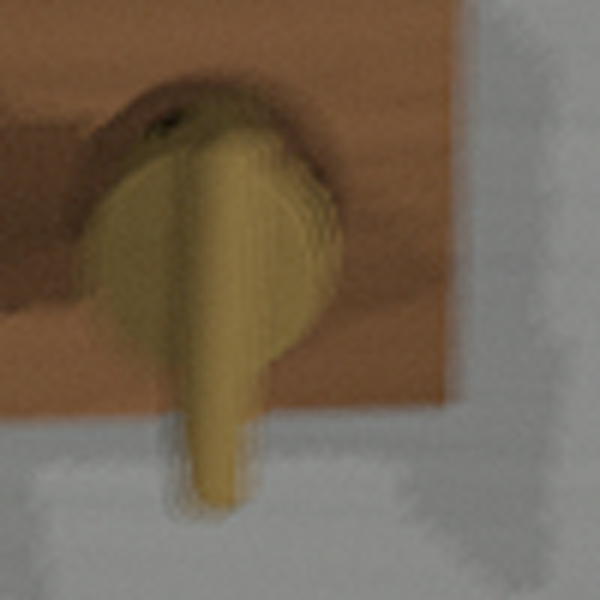

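Emit:
move_arm --linear '[[-0.0015,0.008,0],[-0.0015,0.008,0],[-0.0015,0.008,0],[0,0,-0.015],[0,0,-0.015],[0,0,-0.015],[0,0,-0.015],[0,0,-0.01],[0,0,0]]' --twist '[[0.2,-0.15,-0.5],[0.2,-0.15,-0.5],[0.2,-0.15,-0.5],[0,0,0],[0,0,0],[0,0,0],[0,0,0],[0,0,0],[0,0,0]]' --grip 0.6

```text
time: 2.67
eef_pos: [0.4858, 0.2876, 0.1335]
tcp_rot: [-0.014, 1.0, 0.003, 0.001]
contact_force: [-0.1, -0.4, 0.9]
opening: 0.601
```

Run:
```python
from h import *
pose(); c=save('wrist','w2')
W=cloud(c); 
m=(W[...,2]>.1)&(W[...,2]<.118)&(abs(W[...,0]-.492)<.04)&(abs(W[...,1]-.274)<.018)
p=W[m]; print(len(p),p.mean(0),p.min(0),p.max(0),cv2.minAreaRect(p[:,:2].astype(np.float32)*1000))
```

```text
t 2.67 p [0.4858 0.2876 0.1335] yaw_y 91.66 tiltcorr [-0.29  0.08  0.  ] F [-0.1 -0.4  0.9] T [-0.   -0.01  0.01] op 0.601 q6 -1.249
1389 [0.48900744 0.27525178 0.11396657] [0.46455254 0.26946887 0.100031  ] [0.52015091 0.28071813 0.11736263] ((492.3179931640625, 275.012451171875), (55.57499694824219, 10.057184219360352), 1.6660181283950806)
```

View pics/w2.png

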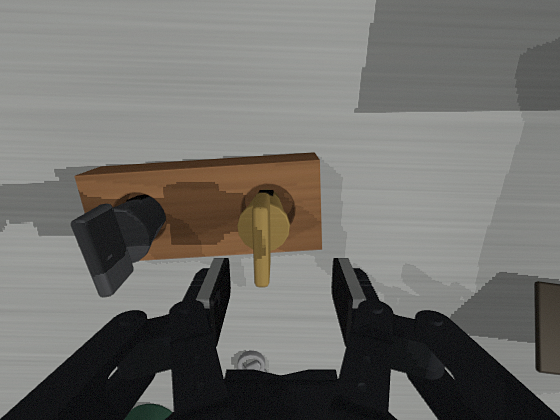

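Emit:
move_arm --linear '[[0.003,-0.006,0],[0.0025,-0.005,0],[0,0,0],[0,0,0]]' --twist '[[-0.2,0.1,0],[0,0,0],[0,0,0],[0,0,0]]'

```text
time: 3.05
eef_pos: [0.4933, 0.2777, 0.1377]
tcp_rot: [-0.015, 1.0, 0.002, 0.003]
contact_force: [0.2, 0.5, -0.2]
opening: 0.601
```

Run:
```python
from h import *
pose()
```

```text
t 3.05 p [0.4933 0.2777 0.1377] yaw_y 91.77 tiltcorr [-0.2  0.3  0. ] F [ 0.2  0.5 -0.2] T [0.02 0.01 0.02] op 0.601 q6 -1.27
```

Emit:
move_arm --linear '[[-0.0005,-0.0015,-0.01],[-0.0005,-0.001,-0.01],[0,0,-0.01],[0,0,-0.008],[0,0,-0.005],[0,0,0],[0,0,0]]' --twist '[[-0.1,0.2,0],[-0.1,0.1,0],[0,0,0],[0,0,0],[0,0,0],[0,0,0],[0,0,0]]'

```text
time: 3.63
eef_pos: [0.4924, 0.274, 0.0904]
tcp_rot: [-0.014, 1.0, -0.0, -0.0]
contact_force: [0.1, -1.0, 0.4]
opening: 0.599
```

Run:
```python
from h import *
pose();save('wrist','w3')
```

```text
t 3.63 p [0.4924 0.274  0.0904] yaw_y 91.65 tiltcorr [ 0.01 -0.01  0.  ] F [ 0.1 -1.   0.4] T [ 0.   -0.02 -0.02] op 0.599 q6 -1.272
```

View pics/w3.png

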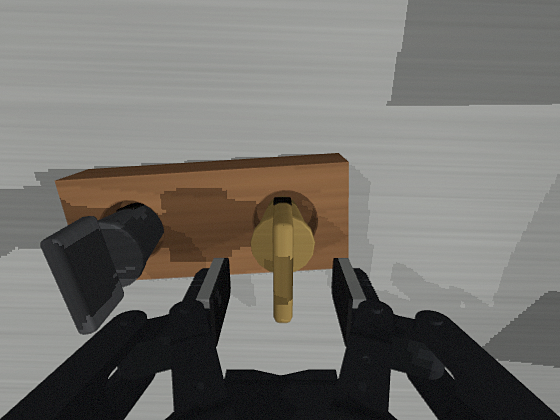

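Emit:
move_arm --linear '[[0,0,0],[0,0,0],[0,0,0],[0,0,0],[0,0,0],[0,0,0],[0,0,0],[0,0,0]]' --twist '[[0,0,0],[0,0,0],[0,0,0],[0,0,0],[0,0,0],[0,0,0],[0,0,0],[0,0,0]]' --grip 0 --force 120

```text
time: 4.35
eef_pos: [0.493, 0.2746, 0.0917]
tcp_rot: [-0.015, 1.0, 0.0, 0.001]
contact_force: [0.2, 0.0, -0.0]
opening: 0.063
```

Run:
```python
from h import *
pose()
```

```text
t 4.35 p [0.493  0.2746 0.0917] yaw_y 91.68 tiltcorr [-0.04  0.12  0.  ] F [ 0.2  0.  -0. ] T [-0.01 -0.04  0.02] op 0.063 q6 -1.272
```

Emit:
move_arm --linear '[[0,0,0.006],[0,0,0.01],[0,0,0.012],[0,0,0.015],[0,0,0.018],[0,0,0.02],[0,0,0.02],[0,0,0.02],[0,0,0.02],[0,0,0.02],[0,0,0.015],[0,0,0.005],[0,0,0]]' --twist '[[0,0,0],[0,0,0],[0,0,0],[0,0,0],[0,0,0],[0,0,0],[0,0,0],[0,0,0],[0,0,0],[0,0,0],[0,0,0],[0,0,0],[0,0,0]]'

```text
time: 5.43
eef_pos: [0.4847, 0.2718, 0.2846]
tcp_rot: [-0.015, 1.0, -0.001, -0.004]
contact_force: [-0.1, 0.1, -5.2]
opening: 0.061
```

Run:
```python
from h import *
pose();save('wrist','w4')
```

```text
t 5.43 p [0.4847 0.2718 0.2846] yaw_y 91.69 tiltcorr [ 0.16 -0.45  0.  ] F [-0.1  0.1 -5.2] T [ 0.02 -0.01  0.04] op 0.061 q6 -1.272
```

View pics/w4.png

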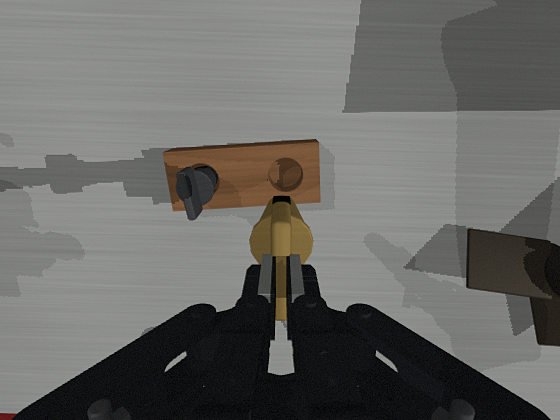

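Emit:
move_arm --linear '[[0.001,-0.01,0.001],[0.002,-0.02,0.001],[0.003,-0.028,0.001],[0.003,-0.028,0.001],[0.003,-0.028,0.001],[0.003,-0.028,0.001],[0.003,-0.028,0.001],[0.003,-0.028,0.001],[0.003,-0.028,0.001],[0.003,-0.028,0.001],[0.003,-0.028,0],[0.003,-0.028,0],[0.003,-0.028,0],[0.003,-0.028,0],[0.003,-0.028,0],[0.003,-0.028,0],[0.003,-0.028,0],[0.002,-0.02,0],[0.001,-0.01,0],[0,0,0]]' --twist '[[0,0,-0.3],[0,0,-0.3],[0,0,-0.3],[0,0,-0.3],[0,0,-0.3],[0,0,-0.3],[0,0,-0.3],[0,0,-0.3],[0,0,-0.3],[0,0,-0.3],[0,0,-0.3],[0,0,-0.3],[0,0,-0.3],[0,0,-0.3],[0,0,-0.3],[0,0,-0.3],[0,0,-0.3],[0,0,-0.3],[0,0,-0.3],[0,0,0]]'

```text
time: 7.15
eef_pos: [0.5127, -0.2398, 0.2587]
tcp_rot: [0.04, 0.999, 0.002, -0.034]
contact_force: [-0.5, -0.4, -4.2]
opening: 0.059
```

Run:
```python
from h import *
pose();save('wrist','w5');save('top','t5');save('scene','s5');pose()
```

```text
t 7.15 p [ 0.5127 -0.2398  0.2587] yaw_y 85.44 tiltcorr [-0.41 -3.87 -0.  ] F [-0.5 -0.4 -4.2] T [ 0.03 -0.08  0.01] op 0.059 q6 -2.086
t 7.3 p [ 0.5132 -0.2367  0.2594] yaw_y 85.63 tiltcorr [-0.48 -3.82 -0.  ] F [-0.   0.8 -3.6] T [ 0.03 -0.07 -0.04] op 0.061 q6 -2.085
```

View pics/w5.png

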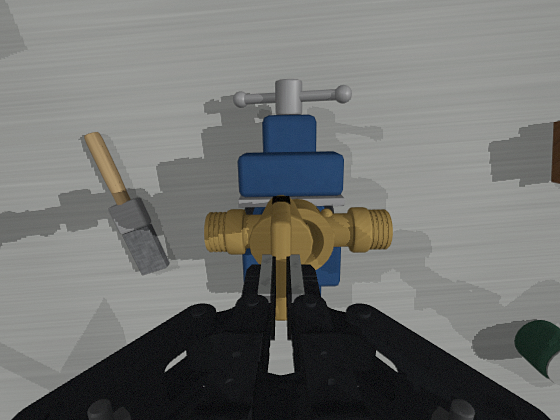

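View pics/s5.png

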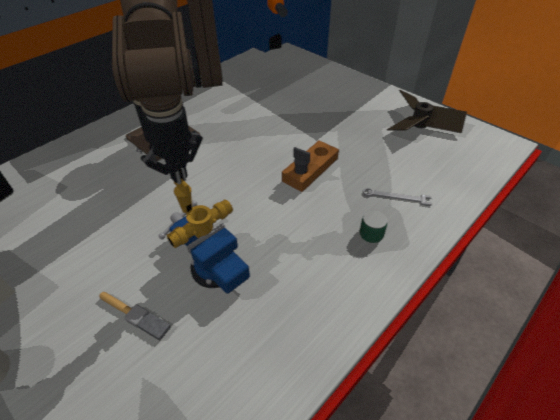

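Run:
```python
from h import *
from scipy.optimize import least_squares
np.set_printoptions(precision=4,suppress=True)
for f in ('top0','scene0','w5'):
    W=cloud(load(f)); img=load(f)['img']
    r=np.hypot(W[...,0]-.538,W[...,1]+.229)
    m=(r<.036)&(r>.017)&(W[...,2]>.171)&(W[...,2]<.184)
    if f=='w5': # exclude plug: z near rim only
        v,u=np.indices(r.shape); m&=(v<275)
    p=W[m]; q=p[:,:2]
    mn=cv2.minEnclosingCircle((q*1000).astype(np.float32))
    # fit disc w/ known inner 20.5 outer 29: max containment
    def cost(c):
        d=np.hypot(*(q-c).T); return np.sum(np.clip(d-.029,0,None)+np.clip(.0205-d,0,None))
    from scipy.optimize import minimize
    o=minimize(cost,q.mean(0),method='Nelder-Mead')
    print(f,len(p),'z',np.median(p[:,2]),'mec',mn,'fit',o.x,o.fun)
    cv2.imwrite(f'pics/m_{f}.png',(m*255).astype(np.uint8))
# pipe axis angle in each
for f in ('top0','scene0','w5'):
    W=cloud(load(f)); hsv=cv2.cvtColor(load(f)['img'],cv2.COLOR_BGR2HSV)
    d=W[...,:2]-np.array([.538,-.229])
    m=(abs(d[...,0])<.035)&(abs(d[...,1])<.1)&(abs(d[...,1])>.035)&(W[...,2]>.13)&(W[...,2]<.175)&(hsv[...,1]>90)&(hsv[...,0]>12)&(hsv[...,0]<32)
    for s in (1,-1):
        p=W[m&(s*d[...,1]>0)]
        h=p[p[:,2]>np.nanpercentile(p[:,2],60)]
        print(f,s,len(p),h.mean(0))
```

```text
top0 213 z 0.17563971534281406 mec ((537.0176391601562, -226.6522979736328), 29.55378532409668) fit [ 0.5377 -0.228 ] 0.06979310473548314
scene0 270 z 0.17559051197994296 mec ((538.2897338867188, -228.8219451904297), 30.906023025512695) fit [ 0.539  -0.2291] 0.07511665979515034
w5 1137 z 0.17803880045068163 mec ((535.9227905273438, -219.67236328125), 27.95277214050293) fit [ 0.5368 -0.2288] 0.41896803995437404
top0 1 201 [ 0.5409 -0.1673  0.166 ]
top0 -1 193 [ 0.5345 -0.2864  0.1657]
scene0 1 278 [ 0.5438 -0.1698  0.164 ]
scene0 -1 342 [ 0.5369 -0.2915  0.1639]
w5 1 2190 [ 0.5405 -0.1649  0.1667]
w5 -1 1874 [ 0.5328 -0.2879  0.167 ]
```

Emit:
move_arm --linear '[[0.002,0,0.012],[0.002,0,0.012],[0.002,0,0.006],[0,0,0],[0,0,0]]' --twist '[[-0.15,-1.2,0],[-0.15,-1.2,0],[-0.15,-1,0],[0,-0.4,0],[0,0,0]]'

```text
time: 7.72
eef_pos: [0.5204, -0.2312, 0.2948]
tcp_rot: [0.034, 0.999, 0.0, 0.004]
contact_force: [0.0, -0.5, -3.9]
opening: 0.064
```

Run:
```python
from h import *
pose();c=save('wrist','w6')
W=cloud(c); d=W[...,:2]-np.array([.538,-.229]); hsv=cv2.cvtColor(c['img'],cv2.COLOR_BGR2HSV)
from scipy.optimize import least_squares
# pipe nut ridge: fit on points high
for zl in (.155,.16,.163):
  m=(abs(d[...,0])<.035)&(abs(d[...,1])<.085)&(abs(d[...,1])>.032)&(W[...,2]>zl)&(W[...,2]<.172)&(hsv[...,1]>90)&(hsv[...,0]>12)&(hsv[...,0]<32)
  p=W[m]; A=np.polyfit(p[:,1],p[:,0],1); print(len(p),np.degrees(np.arctan(A[0])),A[0]*-.229+A[1])
# blue jaws: edges
m=(hsv[...,0]>95)&(hsv[...,0]<130)&(hsv[...,1]>90)&(abs(W[...,2]-.125)<.006)&(d[...,0]<0)
p=W[m]; print(len(p),cv2.minAreaRect((p[:,:2]*1000).astype(np.float32)))
c0=load('top0');W=cloud(c0);hsv=cv2.cvtColor(c0['img'],cv2.COLOR_BGR2HSV)
m=(hsv[...,0]>95)&(hsv[...,0]<130)&(hsv[...,1]>90)&(abs(W[...,2]-.125)<.008)&(abs(W[...,0]-.538)<.1)
p=W[m]; print(len(p),cv2.minAreaRect((p[:,:2]*1000).astype(np.float32)))
```

```text
t 7.72 p [ 0.5204 -0.2312  0.2948] yaw_y 86.06 tiltcorr [0.01 0.5  0.  ] F [ 0.  -0.5 -3.9] T [-0.03  0.03 -0.02] op 0.064 q6 -2.101
3200 3.4075117325640676 0.5344425263698158
2640 3.5421547792450716 0.535775074519553
1913 3.6462399989761725 0.5364193050260948
3425 ((504.15472412109375, -229.20416259765625), (100.98087310791016, 65.17447662353516), 86.10050964355469)
703 ((541.281494140625, -231.23536682128906), (101.1200942993164, 140.92247009277344), 86.66793823242188)
```

View pics/w6.png

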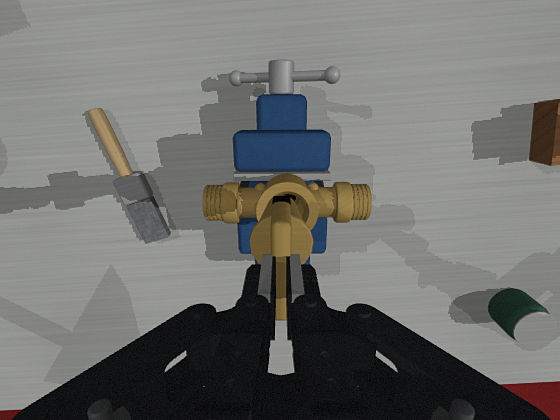

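Emit:
move_arm --linear '[[0.006,0.001,0],[0.006,0.001,0],[0.004,0,0],[0,0,0],[0,0,0]]' --twist '[[0,0.3,0],[0,0.2,0],[0,0,0],[0,0,0],[0,0,0]]'

```text
time: 8.18
eef_pos: [0.5384, -0.2283, 0.2942]
tcp_rot: [0.034, 0.999, 0.0, -0.001]
contact_force: [-1.0, -0.3, -4.5]
opening: 0.062
```

Run:
```python
from h import *
pose()
```

```text
t 8.18 p [ 0.5384 -0.2283  0.2942] yaw_y 86.11 tiltcorr [-0.02 -0.09 -0.  ] F [-1.  -0.3 -4.5] T [-0.02  0.01  0.05] op 0.062 q6 -2.077
```

Emit:
move_arm --linear '[[0,0,-0.008],[0,0,-0.008],[0,0,-0.008],[0,0,-0.003],[0,0,0],[0,0,0]]' --twist '[[0,0,0],[0,0,0],[0,0,0],[0,0,0],[0,0,0],[0,0,0]]'

```text
time: 8.68
eef_pos: [0.5371, -0.2279, 0.2609]
tcp_rot: [0.034, 0.999, 0.002, -0.004]
contact_force: [0.3, 0.2, -4.1]
opening: 0.059
```

Run:
```python
from h import *
pose();w=save('wrist','w7');s=save('scene','s7')
a=cv2.resize(w['img'][150:330,190:380],None,fx=2.6,fy=2.6); b=cv2.resize(s['img'][130:280,130:280],(494,468))[:468,:300]
cv2.imwrite('pics/c7.png',np.hstack([a[:468],b]))
```

```text
t 8.68 p [ 0.5371 -0.2279  0.2609] yaw_y 86.09 tiltcorr [-0.19 -0.4  -0.  ] F [ 0.3  0.2 -4.1] T [0.02 0.02 0.03] op 0.059 q6 -2.077
```

View pics/c7.png

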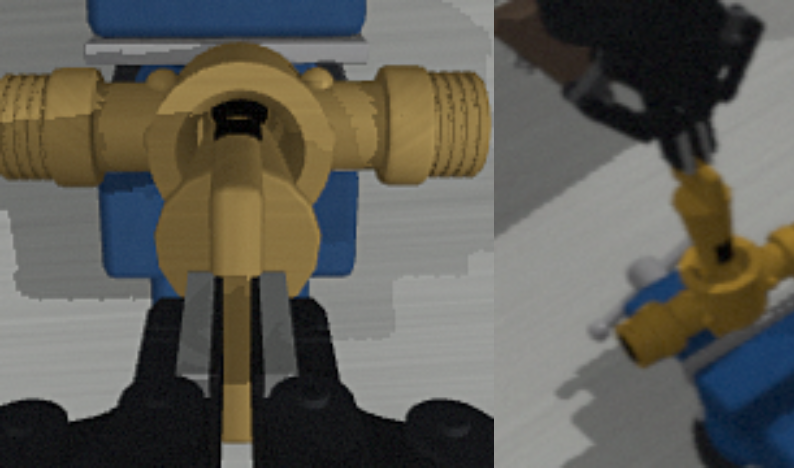

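Emit:
move_arm --linear '[[0.0007,-0.0004,-0.006],[0.0003,-0.0003,-0.008],[0,0,-0.005],[0,0,-0.002],[0,0,0],[0,0,0]]' --twist '[[-0.1,-0.2,0.1],[-0.1,-0.2,0.1],[0,0,0],[0,0,0],[0,0,0],[0,0,0]]'

```text
time: 9.28
eef_pos: [0.5386, -0.229, 0.2395]
tcp_rot: [0.032, 0.999, -0.001, 0.002]
contact_force: [-1.0, -0.6, -3.3]
opening: 0.061
```

Run:
```python
from h import *
pose()
```

```text
t 9.28 p [ 0.5386 -0.229   0.2395] yaw_y 86.3 tiltcorr [0.11 0.18 0.  ] F [-1.  -0.6 -3.3] T [-0.   -0.01 -0.02] op 0.061 q6 -2.082
```

Emit:
move_arm --linear '[[0,0,-0.003],[0,0,-0.003],[0,0,-0.003],[0,0,-0.002],[0,0,-0.002],[0,0,-0.001]]' --twist '[[0,0.1,0],[0,0,0],[0,0,0],[0,0,0],[0,0,0],[0,0,0]]'

```text
time: 9.78
eef_pos: [0.539, -0.2289, 0.2253]
tcp_rot: [0.032, 0.999, -0.001, 0.001]
contact_force: [-0.3, 0.5, -0.4]
opening: 0.029
```

Run:
```python
from h import *
pose()
```

```text
t 9.78 p [ 0.539  -0.2289  0.2253] yaw_y 86.29 tiltcorr [0.12 0.13 0.  ] F [-0.3  0.5 -0.4] T [ 0.11 -0.04 -0.03] op 0.029 q6 -2.08
```

Run:
```python
from h import *
w=save('wrist','w8');s=save('scene','s8')
a=cv2.resize(w['img'][150:330,190:380],None,fx=2.6,fy=2.6); b=cv2.resize(s['img'][130:280,130:280],(494,468))[:468,:300]
cv2.imwrite('pics/c8.png',np.hstack([a[:468],b])); pose()
```

```text
t 9.88 p [ 0.5391 -0.229   0.2257] yaw_y 86.29 tiltcorr [0.14 0.16 0.  ] F [ 0.   0.5 -3.2] T [0.06 0.02 0.02] op 0.03 q6 -2.08
```

View pics/c8.png

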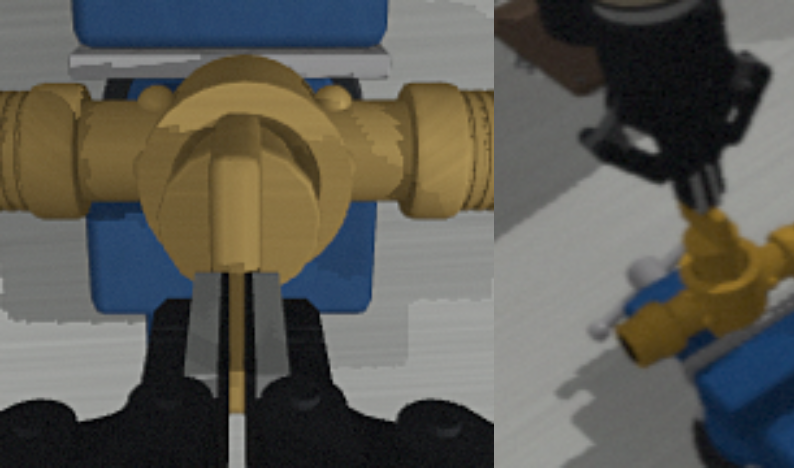

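Run:
```python
from h import *
np.set_printoptions(precision=4,suppress=True)
tz={'w4':(.4847,.2718,.2846),'w7':(.5371,-.2279,.2609),'w8':(.539,-.2289,.2255)}
for f,t in tz.items():
    c=load(f);W=cloud(c); hsv=cv2.cvtColor(c['img'],cv2.COLOR_BGR2HSV)
    d=W-np.array(t)
    br=(hsv[...,1]>90)&(hsv[...,0]>12)&(hsv[...,0]<32)
    m=br&(abs(d[...,0])<.045)&(abs(d[...,1])<.03)&(d[...,2]>.0)&(d[...,2]<.06)
    p=d[m]; print(f,len(p),'top z',np.percentile(p[:,2],[50,80,90,98]),'x',p[:,0].min(),p[:,0].max(), 'y',p[:,1].min(),p[:,1].max())
    q=p[p[:,2]>np.percentile(p[:,2],80)-.004]; A=np.polyfit(q[:,0],q[:,2],1);print('  slope deg',np.degrees(np.arctan(A[0])), cv2.minAreaRect((q[:,:2]*1000).astype(np.float32)))
    m=br&(abs(d[...,0])<.03)&(abs(d[...,1])<.022)&(d[...,2]>-.025)&(d[...,2]<-.008)
    p=d[m]; print('  collar',len(p),np.percentile(p[:,2],[10,50,90]))
cv2.imwrite('pics/w8c.png',cv2.resize(load('w8')['img'][180:320,230:340],None,fx=4.2,fy=4.2,interpolation=cv2.INTER_CUBIC))
```

```text
w4 1693 top z [0.0233 0.0239 0.0244 0.0346] x -0.028588798886866718 0.027331435431203643 y -0.005694343417777359 0.004368368573665682
  slope deg 1.6076098137548904 ((-0.3450164794921875, -0.13211774826049805), (55.44033432006836, 9.302989959716797), 0.9829519391059875)
  collar 1533 [-0.0134 -0.0125 -0.0117]
w7 1684 top z [0.0233 0.024  0.0244 0.0346] x -0.028401962459530083 0.027305635108964 y -0.0047069851726934675 0.006800939419874946
  slope deg 1.7710264460204193 ((-0.5958099365234375, 0.004173755645751953), (9.305954933166504, 55.52898025512695), 86.00582122802734)
  collar 1544 [-0.0134 -0.0124 -0.0116]
w8 1423 top z [0.018  0.0189 0.0193 0.024 ] x -0.03234546924012849 0.02265368520615918 y -0.013661616018773609 0.014119645373303125
  slope deg 3.41959909806052 ((-5.5099945068359375, -0.30686378479003906), (25.993499755859375, 51.9331169128418), 64.29912567138672)
  collar 1652 [-0.0184 -0.0174 -0.0165]
```

View pics/w8c.png

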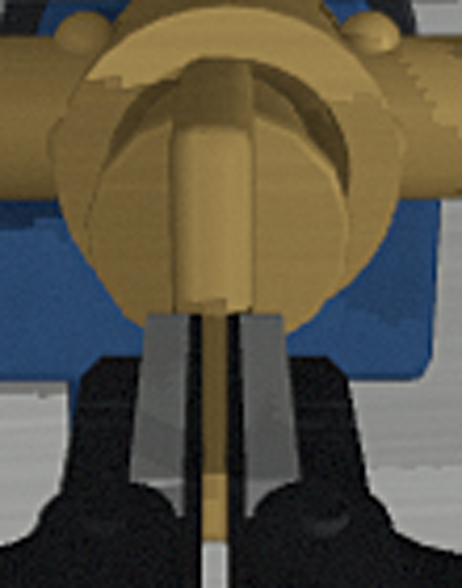

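Run:
```python
from h import *
np.set_printoptions(precision=4,suppress=True)
w=save('wrist','w9');pose()
for f in ('w5','w7','w8','w9'):
    c=load(f);W=cloud(c);hsv=cv2.cvtColor(c['img'],cv2.COLOR_BGR2HSV)
    R,_=cv2.Rodrigues(c['rvec']);print(f,'cam',-R.T@c['tvec'])
    d=W-np.array([.538,-.229,0])
    for s in (1,-1):
        m=(s*d[...,1]>.035)&(abs(d[...,1])<.085)&(abs(d[...,0])<.035)&(W[...,2]>.12)&(W[...,2]<.172)&(hsv[...,1]>90)&(hsv[...,0]>12)&(hsv[...,0]<32)
        p=W[m]; print('  pipe',s,len(p),np.percentile(p[:,2],98),p[p[:,2]>np.percentile(p[:,2],90)].mean(0))
    m=(W[...,2]>.12)&(W[...,2]<.131)&(hsv[...,0]>95)&(hsv[...,0]<130)&(hsv[...,1]>90)&(abs(d[...,0])<.1)&(d[...,0]<0); p=W[m]; print('  jaw',len(p),p.mean(0),np.median(p[:,2]),cv2.minAreaRect((p[:,:2]*1000).astype(np.float32)))
    # top of wing
    m=(abs(d[...,0])<.045)&(abs(d[...,1])<.008)&(W[...,2]>.22)&(hsv[...,1]>90)&(hsv[...,0]>12)&(hsv[...,0]<32)
    p=W[m]; print('  wing',len(p),np.median(p[:,2]) if len(p) else None, p.min(0) if len(p) else '',p.max(0) if len(p) else '')
    if len(p): 
        q=p[abs(p[:,2]-np.percentile(p[:,2],70))<.004]; print('   ',len(q),cv2.minAreaRect((q[:,:2]*1000).astype(np.float32)), np.degrees(np.arctan(np.polyfit(q[:,0],q[:,2],1)[0])))
```

```text
t 9.93 p [ 0.539  -0.229   0.2256] yaw_y 86.29 tiltcorr [0.14 0.14 0.  ] F [ 0.1  0.5 -3.6] T [ 0.08  0.09 -0.01] op 0.033 q6 -2.08
w5 cam [ 0.4426 -0.2344  0.424 ]
  pipe 1 2189 0.16928866977181134 [ 0.5407 -0.1708  0.1688]
  pipe -1 1874 0.1692861650030131 [ 0.5334 -0.2825  0.1689]
  jaw 3608 [ 0.4911 -0.2283  0.1213] 0.12125460415293662 ((496.3251037597656, -228.7538299560547), (100.2381820678711, 48.465389251708984), 86.43092346191406)
  wing 987 0.24676505972730345 [ 0.493 -0.237  0.22 ] [ 0.5263 -0.2211  0.3555]
    761 ((510.43817138671875, -227.16168212890625), (12.314896583557129, 31.74951171875), 86.33726501464844) -2.535359653039876
w7 cam [ 0.4571 -0.2227  0.4215]
  pipe 1 2294 0.16940341920079113 [ 0.5407 -0.1707  0.1688]
  pipe -1 2088 0.16945560793848655 [ 0.5338 -0.2821  0.169 ]
  jaw 3853 [ 0.4913 -0.2279  0.1213] 0.12125880690068867 ((504.697265625, -229.14697265625), (100.22745513916016, 64.67662048339844), 86.07137298583984)
  wing 2084 0.28394547384018876 [ 0.5085 -0.237   0.22  ] [ 0.5644 -0.221   0.3668]
    1362 ((536.5042114257812, -227.89578247070312), (9.30
[... 417 characters left out ...]
8 [ 0.5067 -0.2368  0.22  ] [ 0.5617 -0.2222  0.3203]
    1237 ((534.2037353515625, -228.58831787109375), (9.960086822509766, 55.03356170654297), 86.88277435302734) 2.5082848698009452
w9 cam [ 0.4576 -0.2232  0.3855]
  pipe 1 3006 0.1693249008119191 [ 0.5409 -0.1707  0.1688]
  pipe -1 2694 0.16931878960417052 [ 0.5337 -0.2822  0.1689]
  jaw 4947 [ 0.4909 -0.2283  0.1213] 0.12123951931687006 ((491.05938720703125, -228.19735717773438), (100.17186737060547, 37.898780822753906), 86.28610229492188)
  wing 1461 0.2435972670222559 [ 0.5064 -0.2332  0.2201] [ 0.5608 -0.2224  0.3309]
    1244 ((533.638427734375, -228.72265625), (9.995067596435547, 54.49203872680664), 86.76979064941406) 3.095930914113
```

Emit:
move_arm --linear '[[0,0,-0.001],[0,0,-0.001]]' --twist '[[0,0,0],[0,0,0]]'

```text
time: 10.1
eef_pos: [0.5399, -0.2295, 0.2254]
tcp_rot: [0.032, 0.999, -0.002, 0.003]
contact_force: [-0.4, 0.6, -0.3]
opening: 0.03
```

```bash
cat >> h.py <<'E'
def wing(f):
    c=save('wrist',f);W=cloud(c);hsv=cv2.cvtColor(c['img'],cv2.COLOR_BGR2HSV)
    d=W-np.array([.538,-.229,0])
    m=(abs(d[...,0])<.045)&(abs(d[...,1])<.008)&(W[...,2]>.2)&(W[...,2]<.26)&(hsv[...,1]>90)&(hsv[...,0]>12)&(hsv[...,0]<32)
    p=W[m]
    z=np.percentile(p[:,2],70); q=p[abs(p[:,2]-z)<.004]; print('wing top z',round(np.median(q[:,2]),4),'bottom below rim',round(.1775-np.median(q[:,2])+.102,4),len(q),cv2.minAreaRect((q[:,:2]*1000).astype(np.float32)),'slope', np.degrees(np.arctan(np.polyfit(q[:,0],q[:,2],1)[0])))
E
python3 - <<'E'
from h import *
pose(); wing('w10')
E
```

```text
t 10.1 p [ 0.5399 -0.2295  0.2254] yaw_y 86.29 tiltcorr [0.23 0.31 0.  ] F [-0.4  0.6 -0.3] T [0.18 0.06 0.01] op 0.03 q6 -2.08
wing top z 0.2437 bottom below rim 0.0358 1246 ((534.405517578125, -229.12728881835938), (9.976412773132324, 54.61741638183594), 86.76972198486328) slope 2.4533536998143926
```

Emit:
move_arm --linear '[[0,0,0],[0,0,0],[0,0,0],[0,0,0],[0,0,0]]' --twist '[[0,0,0],[0,0,0],[0,0,0],[0,0,0],[0,0,0]]' --grip 0.4

```text
time: 10.57
eef_pos: [0.5415, -0.2309, 0.2287]
tcp_rot: [0.032, 0.999, -0.004, 0.006]
contact_force: [-0.0, -0.0, -0.0]
opening: 0.402
```

Run:
```python
from h import *
pose(); wing('w11')
```

```text
t 10.57 p [ 0.5415 -0.2309  0.2287] yaw_y 86.29 tiltcorr [0.49 0.63 0.  ] F [-0. -0. -0.] T [0.03 0.02 0.01] op 0.402 q6 -2.08
wing top z 0.2357 bottom below rim 0.0438 1646 ((536.7061157226562, -226.44566345214844), (9.88140869140625, 55.027122497558594), 88.58209991455078) slope 0.5315451543205688
```

View pics/w11.png

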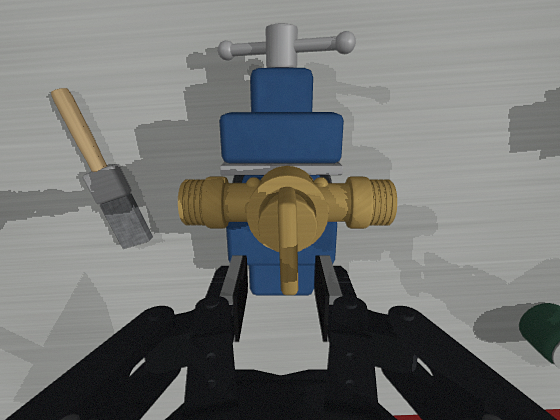

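Emit:
move_arm --linear '[[-0.002,0.002,0],[-0.001,0.0015,0],[0,0,-0.003],[0,0,-0.003],[0,0,0],[0,0,0]]' --twist '[[0.2,0.3,0.7],[0.2,0.2,0.7],[0,0,0.3],[0,0,0],[0,0,0],[0,0,0]]'

```text
time: 11.12
eef_pos: [0.5383, -0.2271, 0.2224]
tcp_rot: [0.016, 1.0, -0.001, 0.001]
contact_force: [0.6, -0.4, 0.1]
opening: 0.404
```

Run:
```python
from h import *
pose(); wing('w12')
```

```text
t 11.12 p [ 0.5383 -0.2271  0.2224] yaw_y 88.18 tiltcorr [0.06 0.12 0.  ] F [ 0.6 -0.4  0.1] T [-0.03 -0.    0.01] op 0.404 q6 -2.112
wing top z 0.2356 bottom below rim 0.0439 1746 ((536.5158081054688, -226.4503936767578), (10.0018310546875, 54.71259689331055), 88.748046875) slope 0.5869668912943107
```

Emit:
move_arm --linear '[[-0.0008,0.0003,-0.003],[-0.0003,0.0002,-0.004],[0,0,-0.003],[0,0,-0.002],[0,0,0],[0,0,0]]' --twist '[[0,0.1,0.3],[0,0,0],[0,0,0],[0,0,0],[0,0,0],[0,0,0]]'

```text
time: 11.67
eef_pos: [0.5368, -0.2265, 0.2084]
tcp_rot: [0.013, 1.0, -0.0, -0.0]
contact_force: [-0.2, -0.2, 0.2]
opening: 0.399
```

Run:
```python
from h import *
pose(); wing('w13')
```

```text
t 11.67 p [ 0.5368 -0.2265  0.2084] yaw_y 88.51 tiltcorr [ 0.02 -0.05  0.  ] F [-0.2 -0.2  0.2] T [-0.04  0.04  0.02] op 0.399 q6 -2.117
wing top z 0.2357 bottom below rim 0.0438 1997 ((536.8803100585938, -226.5557861328125), (9.997509956359863, 55.760955810546875), 87.92265319824219) slope 0.6383451758583502
```

View pics/w13.png

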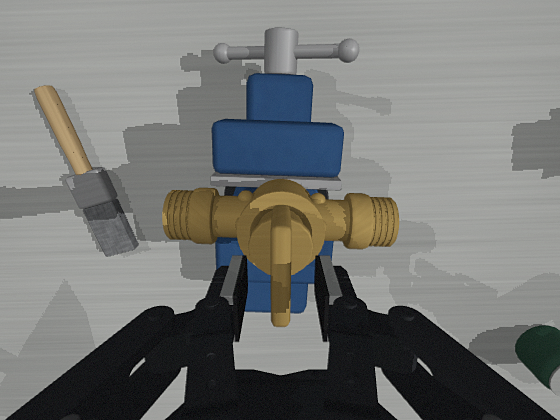

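Emit:
move_arm --linear '[[0,0,0.0015],[0,0,0]]' --twist '[[0,0,0],[0,0,0]]'

```text
time: 11.88
eef_pos: [0.5368, -0.2265, 0.2101]
tcp_rot: [0.013, 1.0, -0.0, -0.0]
contact_force: [0.9, 0.3, 0.4]
opening: 0.396
```

Emit:
move_arm --linear '[[0,0,0],[0,0,0],[0,0,0],[0,0,0],[0,0,0],[0,0,0]]' --twist '[[0,0,0],[0,0,0],[0,0,0],[0,0,0],[0,0,0],[0,0,0]]' --grip 0 --force 110

```text
time: 12.38
eef_pos: [0.5371, -0.2266, 0.211]
tcp_rot: [0.013, 1.0, -0.0, 0.0]
contact_force: [-0.6, -0.1, 0.8]
opening: 0.071
```

Run:
```python
from h import *
pose(); wing('w14')
```

```text
t 12.38 p [ 0.5371 -0.2266  0.211 ] yaw_y 88.48 tiltcorr [0.05 0.01 0.  ] F [-0.6 -0.1  0.8] T [-0.03  0.01 -0.03] op 0.071 q6 -2.117
wing top z 0.2358 bottom below rim 0.0437 1499 ((536.7116088867188, -226.41636657714844), (9.656661033630371, 55.2496337890625), 87.96853637695312) slope 1.1207492436521675
```

Emit:
move_arm --linear '[[0,0,-0.001],[0,0,-0.001],[0,0,-0.001],[0,0,-0.001]]' --twist '[[0,0,-2.5],[0,0,-2.5],[0,0,-2.5],[0,0,-2.5]]'

```text
time: 12.77
eef_pos: [0.5372, -0.2266, 0.2109]
tcp_rot: [0.1, 0.995, -0.001, -0.0]
contact_force: [-1.8, 0.9, 4.3]
opening: 0.07
```

Run:
```python
from h import *
pose()
```

```text
t 12.77 p [ 0.5372 -0.2266  0.2109] yaw_y 78.48 tiltcorr [ 0.15 -0.03  0.  ] F [-1.8  0.9  4.3] T [0.11 0.31 0.3 ] op 0.07 q6 -1.941
```

Emit:
move_arm --linear '[[0,0,-0.002],[0,0,-0.003],[0,0,-0.0035],[0,0,-0.004],[0,0,-0.004],[0,0,-0.004]]' --twist '[[0,0,-2.5],[0,0,-2.5],[0,0,-2.5],[0,0,-2.5],[0,0,-2.5],[0,0,-2.5]]'

```text
time: 13.27
eef_pos: [0.5375, -0.2268, 0.2103]
tcp_rot: [0.228, 0.974, -0.004, -0.0]
contact_force: [-5.8, 3.4, 11.5]
opening: 0.069
```

Run:
```python
from h import *
pose(); wing('w15')
```

```text
t 13.27 p [ 0.5375 -0.2268  0.2103] yaw_y 63.59 tiltcorr [ 0.44 -0.16  0.  ] F [-5.8  3.4 11.5] T [0.65 1.03 0.48] op 0.069 q6 -1.677
wing top z 0.2353 bottom below rim 0.0442 843 ((538.9613647460938, -228.83193969726562), (14.908074378967285, 48.06002426147461), 87.62561798095703) slope 0.48713539633584635
```

Emit:
move_arm --linear '[[-0.001,0.0006,-0.005],[-0.001,0.0006,-0.005],[-0.001,0.0006,-0.005],[-0.001,0.0006,-0.005],[-0.001,0.0006,-0.005],[-0.001,0.0006,-0.005]]' --twist '[[0.2,-0.1,2.5],[0.2,-0.1,2.5],[0.2,-0.1,2.5],[0.2,-0.1,2.5],[0.2,-0.1,2.5],[0.2,-0.1,2.5]]'

```text
time: 13.82
eef_pos: [0.5376, -0.2266, 0.2099]
tcp_rot: [0.1, 0.995, 0.004, 0.014]
contact_force: [-3.3, 3.4, 13.0]
opening: 0.071
```

Run:
```python
from h import *
pose()
```

```text
t 13.82 p [ 0.5376 -0.2266  0.2099] yaw_y 78.48 tiltcorr [-0.28  1.64  0.  ] F [-3.3  3.4 13. ] T [ 0.42  0.92 -0.57] op 0.071 q6 -1.959
```

Emit:
move_arm --linear '[[-0.0016,0.001,-0.006],[-0.0016,0.001,-0.0065],[-0.0016,0.001,-0.007],[-0.0016,0.001,-0.007],[-0.0016,0.001,-0.007],[-0.0016,0.001,-0.007]]' --twist '[[0,0.6,2.5],[0,0.6,2.5],[0,0.6,2.5],[0,0.6,2.5],[0,0.6,2.5],[0,0.6,2.5]]'

```text
time: 14.32
eef_pos: [0.5374, -0.2269, 0.2095]
tcp_rot: [-0.027, 1.0, -0.005, -0.002]
contact_force: [-5.3, 3.9, 18.3]
opening: 0.069
```

Run:
```python
from h import *
pose()
```

```text
t 14.32 p [ 0.5374 -0.2269  0.2095] yaw_y 93.13 tiltcorr [ 0.58 -0.2   0.  ] F [-5.3  3.9 18.3] T [ 0.59  1.06 -0.75] op 0.069 q6 -2.19
```

Emit:
move_arm --linear '[[-0.002,0.0014,-0.0072],[-0.002,0.0014,-0.0072],[-0.002,0.0014,-0.0072],[-0.002,0.0014,-0.0072],[-0.002,0.0014,-0.0072],[-0.002,0.0014,-0.0072],[-0.002,0.0014,-0.0072],[-0.002,0.0014,-0.0072]]' --twist '[[0.2,0.4,2.5],[0.2,0.4,2.5],[0.2,0.4,2.5],[0.2,0.4,2.5],[0.2,0.4,-2.5],[0.2,0.4,-2.5],[0.2,0.4,-2.5],[0.2,0.4,-2.5]]'

```text
time: 14.98
eef_pos: [0.5373, -0.2268, 0.2092]
tcp_rot: [-0.027, 1.0, -0.009, -0.005]
contact_force: [-5.6, 1.2, 17.8]
opening: 0.066
```

Run:
```python
from h import *
pose(); wing('w16')
```

```text
t 14.98 p [ 0.5373 -0.2268  0.2092] yaw_y 93.09 tiltcorr [ 1.   -0.55  0.  ] F [-5.6  1.2 17.8] T [0.48 0.78 0.82] op 0.066 q6 -2.182
wing top z 0.2342 bottom below rim 0.0453 1519 ((536.9924926757812, -226.3989715576172), (55.19645309448242, 10.009961128234863), 5.8322529792785645) slope 0.8171047334092001
```

View pics/w16.png

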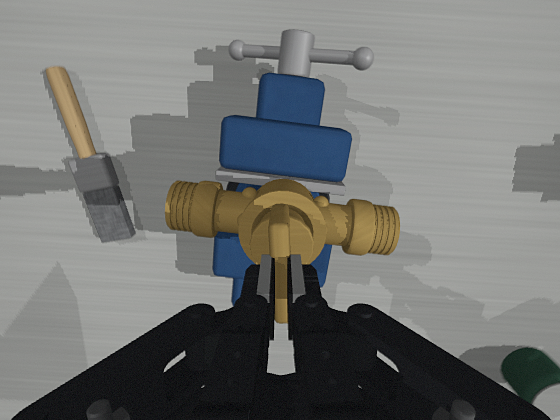

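Emit:
move_arm --linear '[[-0.002,0.0012,-0.0078],[-0.002,0.0012,-0.0078],[-0.002,0.0012,-0.0078],[-0.002,0.0012,-0.0078],[-0.002,0.0012,-0.0078],[-0.002,0.0012,-0.0078],[-0.002,0.0012,-0.0078],[-0.002,0.0012,-0.0078]]' --twist '[[0.4,0.2,-2.5],[0.4,0.2,-2.5],[0.4,0.2,-2.5],[0.4,0.2,-2.5],[0.4,0.2,-2.5],[0.4,0.2,-2.5],[0.4,0.2,-2.5],[0.4,0.2,-2.5]]'

```text
time: 15.7
eef_pos: [0.5375, -0.2267, 0.209]
tcp_rot: [0.135, 0.991, -0.0, 0.004]
contact_force: [-5.6, 3.7, 20.1]
opening: 0.07
```

Run:
```python
from h import *
pose()
```

```text
t 15.7 p [ 0.5375 -0.2267  0.209 ] yaw_y 74.45 tiltcorr [0.11 0.42 0.  ] F [-5.6  3.7 20.1] T [0.57 1.   0.9 ] op 0.07 q6 -1.874
```

Emit:
move_arm --linear '[[-0.002,0.0012,-0.0078],[-0.002,0.0012,-0.0078],[-0.0022,0.0014,-0.0078],[-0.0022,0.0014,-0.0078],[-0.0022,0.0014,-0.0078],[-0.0022,0.0014,-0.0078],[-0.0022,0.0014,-0.0078],[-0.0022,0.0014,-0.0078],[-0.0022,0.0014,-0.0078],[-0.0022,0.0014,-0.0078]]' --twist '[[0.3,0.3,-2.5],[0.3,0.3,-2.5],[0.3,0.3,2.5],[0.3,0.3,2.5],[0.3,0.3,2.5],[0.3,0.3,2.5],[0.3,0.3,2.5],[0.3,0.3,2.5],[0.3,0.3,2.5],[0.3,0.3,2.5]]'

```text
time: 16.53
eef_pos: [0.5376, -0.2265, 0.2088]
tcp_rot: [0.007, 1.0, 0.005, 0.011]
contact_force: [-4.1, 3.4, 20.1]
opening: 0.071
```

Run:
```python
from h import *
pose()
```

```text
t 16.53 p [ 0.5376 -0.2265  0.2088] yaw_y 89.21 tiltcorr [-0.58  1.28  0.  ] F [-4.1  3.4 20.1] T [ 0.52  1.07 -1.01] op 0.071 q6 -2.147
```

Emit:
move_arm --linear '[[-0.0022,0.0014,-0.0078],[-0.0022,0.0014,-0.0078],[-0.0022,0.0014,-0.0078],[-0.0022,0.0014,-0.0078],[-0.0022,0.0014,-0.0078],[-0.0022,0.0014,-0.0078],[-0.0022,0.0014,-0.0078],[-0.0022,0.0014,-0.0078],[-0.0022,0.0014,-0.0078],[-0.0022,0.0014,-0.0078],[-0.0022,0.0014,-0.0078],[-0.0022,0.0014,-0.0078]]' --twist '[[0,0.5,2.5],[0,0.5,2.5],[0,0.5,2.5],[0,0.5,2.5],[0,0.5,2.5],[0,0.5,2.5],[0.2,0.3,-2.5],[0.2,0.3,-2.5],[0.2,0.3,-2.5],[0.2,0.3,-2.5],[0.2,0.3,-2.5],[0.2,0.3,-2.5]]'

```text
time: 17.53
eef_pos: [0.5376, -0.227, 0.2087]
tcp_rot: [0.008, 1.0, -0.012, 0.008]
contact_force: [-5.0, 3.0, 20.0]
opening: 0.07
```

Run:
```python
from h import *
pose(); wing('w17')
```

```text
t 17.53 p [ 0.5376 -0.227   0.2087] yaw_y 89.02 tiltcorr [1.43 0.95 0.  ] F [-5.  3. 20.] T [0.56 0.97 1.08] op 0.07 q6 -2.117
wing top z 0.2337 bottom below rim 0.0458 1489 ((536.5043334960938, -226.48025512695312), (55.01315689086914, 9.9976167678833), 2.2885780334472656) slope 0.9838067617532709
```

Emit:
move_arm --linear '[[-0.0022,0.0014,-0.0079],[-0.0022,0.0014,-0.0079],[-0.0022,0.0014,-0.0079],[-0.0022,0.0014,-0.0079],[-0.0022,0.0014,-0.0079],[-0.0022,0.0014,-0.0079],[-0.0022,0.0014,-0.0079],[-0.0022,0.0014,-0.0079],[-0.0022,0.0014,-0.0079],[-0.0022,0.0014,-0.0079],[-0.0022,0.0014,-0.0079],[-0.0022,0.0014,-0.0079],[-0.0022,0.0014,-0.0079],[-0.0022,0.0014,-0.0079]]' --twist '[[0.5,0.5,-2.5],[0.5,0.5,-2.5],[0.4,0.4,-2.5],[0.3,0.4,-2.5],[0.3,0.4,-2.5],[0.3,0.4,-2.5],[0.3,0.4,-2.5],[0.2,0.4,2.5],[0.2,0.4,2.5],[0.2,0.4,2.5],[0.2,0.4,2.5],[0.2,0.4,2.5],[0.2,0.4,2.5],[0.2,0.4,2.5]]'

```text
time: 18.75
eef_pos: [0.5375, -0.2271, 0.2086]
tcp_rot: [0.001, 1.0, -0.014, 0.005]
contact_force: [-4.9, 2.5, 20.5]
opening: 0.07
```

Run:
```python
from h import *
pose(); wing('w18')
```

```text
t 18.75 p [ 0.5375 -0.2271  0.2086] yaw_y 89.84 tiltcorr [1.57 0.57 0.  ] F [-4.9  2.5 20.5] T [ 0.59  0.92 -1.07] op 0.07 q6 -2.127
wing top z 0.2336 bottom below rim 0.0459 1446 ((536.8375244140625, -225.8482208251953), (55.29613494873047, 9.215304374694824), 0.4350045323371887) slope 0.772874003614991
```

Emit:
move_arm --linear '[[-0.0024,0.0014,-0.0082],[-0.0024,0.0014,-0.0082],[-0.0024,0.0014,-0.0082],[-0.0024,0.0014,-0.0082],[-0.0024,0.0014,-0.0082],[-0.0024,0.0014,-0.0082],[-0.0024,0.0014,-0.0082],[-0.0024,0.0014,-0.0082],[-0.0024,0.0014,-0.0082],[-0.0024,0.0014,-0.0082],[-0.0024,0.0014,-0.0082],[-0.0024,0.0014,-0.0082],[-0.0024,0.0014,-0.0082],[-0.0024,0.0014,-0.0082]]' --twist '[[0.4,0.4,2.5],[0.4,0.4,2.5],[0.3,0.4,2.5],[0.3,0.4,2.5],[0.3,0.4,2.5],[0.3,0.4,2.5],[0.3,0.4,-2.5],[0.3,0.4,-2.5],[0.3,0.4,-2.5],[0.3,0.4,-2.5],[0.3,0.4,-2.5],[0.3,0.4,-2.5],[0.3,0.4,-2.5],[0.3,0.4,-2.5]]'

```text
time: 19.97
eef_pos: [0.5376, -0.2269, 0.2086]
tcp_rot: [0.043, 0.999, -0.01, 0.009]
contact_force: [-4.2, 1.9, 21.1]
opening: 0.069
```

Run:
```python
from h import *
pose()
```

```text
t 19.97 p [ 0.5376 -0.2269  0.2086] yaw_y 85.1 tiltcorr [1.14 0.93 0.  ] F [-4.2  1.9 21.1] T [0.59 0.93 1.14] op 0.069 q6 -2.052
```

Emit:
move_arm --linear '[[-0.0024,0.0014,-0.0081],[-0.0024,0.0014,-0.0081],[-0.0024,0.0014,-0.0081],[-0.0024,0.0014,-0.0081],[-0.0024,0.0014,-0.0081],[-0.0024,0.0014,-0.0081],[-0.0024,0.0014,-0.0081],[-0.0024,0.0014,-0.0081],[-0.0024,0.0014,-0.0081],[-0.0024,0.0014,-0.0081],[-0.0024,0.0014,-0.0081],[-0.0024,0.0014,-0.0081],[-0.0024,0.0014,-0.0081]]' --twist '[[0.4,0.4,-2.5],[0.4,0.4,-2.5],[0.3,0.4,-2.5],[0.3,0.4,-2.5],[0.3,0.4,-2.5],[0.3,0.4,-2.5],[0.3,0.4,2.5],[0.3,0.4,2.5],[0.3,0.4,2.5],[0.3,0.4,2.5],[0.3,0.4,2.5],[0.3,0.4,2.5],[0.3,0.4,2.5]]'

```text
time: 21.05
eef_pos: [0.5377, -0.2269, 0.2085]
tcp_rot: [0.014, 1.0, -0.007, 0.01]
contact_force: [-5.5, 3.2, 20.3]
opening: 0.073
```

Run:
```python
from h import *
pose(); wing('w19')
```

```text
t 21.05 p [ 0.5377 -0.2269  0.2085] yaw_y 88.39 tiltcorr [0.8  1.17 0.  ] F [-5.5  3.2 20.3] T [ 0.6   0.99 -1.13] op 0.073 q6 -2.115
wing top z 0.2335 bottom below rim 0.046 1420 ((536.536376953125, -225.94076538085938), (9.17969799041748, 55.0784912109375), 88.90261840820312) slope 0.8659210054768605
```

View pics/w19.png

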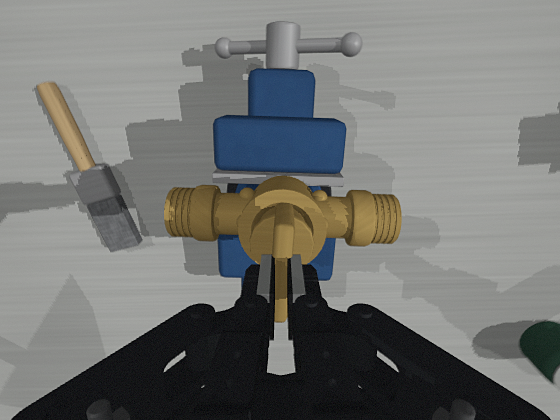

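```bash
cat >> h.py <<'E'
def wyaw(f):
    c=load(f);W=cloud(c);hsv=cv2.cvtColor(c['img'],cv2.COLOR_BGR2HSV)
    d=W-np.array([.538,-.229,0])
    m=(abs(d[...,0])<.045)&(abs(d[...,1])<.014)&(W[...,2]>.2)&(W[...,2]<.3)&(hsv[...,1]>90)&(hsv[...,0]>12)&(hsv[...,0]<32)
    p=W[m]; z=np.percentile(p[:,2],70); q=p[abs(p[:,2]-z)<.003]
    xs=[];ys=[]
    for x in np.arange(q[:,0].min(),q[:,0].max(),.002):
        s=q[(q[:,0]>=x)&(q[:,0]<x+.002)]
        w=np.ptp(s[:,1]) if len(s)>3 else 0
        if w>.0075: xs.append(x);ys.append((s[:,1].min()+s[:,1].max())/2)
    A,res=np.polyfit(xs,ys,1),len(xs); r=np.std(ys-np.polyval(A,xs))
    print(f,'wing yaw+90:',round(90+np.degrees(np.arctan(A[0])),2),'n',res,'rms',round(r*1000,2),'xr',round(xs[0],3),round(xs[-1],3))
E
python3 - <<'E'
from h import *
for f in ('w7','w11','w12','w13','w14','w16','w17','w18','w19'): wyaw(f)
E
```

```text
w7 wing yaw+90: 86.52 n 9 rms 0.07 xr 0.509 0.525
w11 wing yaw+90: 88.31 n 27 rms 0.1 xr 0.509 0.561
w12 wing yaw+90: 88.33 n 28 rms 0.1 xr 0.509 0.563
w13 wing yaw+90: 88.3 n 27 rms 0.13 xr 0.509 0.561
w14 wing yaw+90: 88.12 n 9 rms 0.12 xr 0.509 0.525
w16 wing yaw+90: 95.01 n 9 rms 0.13 xr 0.509 0.525
w17 wing yaw+90: 91.38 n 9 rms 0.12 xr 0.509 0.525
w18 wing yaw+90: 87.65 n 9 rms 0.1 xr 0.509 0.525
w19 wing yaw+90: 85.33 n 9 rms 0.1 xr 0.509 0.525
```

Emit:
move_arm --linear '[[-0.0024,0.0014,-0.0081],[-0.0024,0.0014,-0.0081],[-0.0024,0.0014,-0.0081],[-0.0024,0.0014,-0.0081]]' --twist '[[0.3,0.5,1.6],[0.3,0.5,0],[0.3,0.5,0],[0.3,0.5,0]]'

```text
time: 21.43
eef_pos: [0.5376, -0.2268, 0.2085]
tcp_rot: [0.007, 1.0, -0.004, 0.008]
contact_force: [-4.7, 2.7, 21.3]
opening: 0.072
```

Run:
```python
from h import *
pose(); wing('w20'); wyaw('w20')
```

```text
t 21.43 p [ 0.5376 -0.2268  0.2085] yaw_y 89.24 tiltcorr [0.44 0.96 0.  ] F [-4.7  2.7 21.3] T [ 0.59  0.96 -0.71] op 0.072 q6 -2.133
wing top z 0.2335 bottom below rim 0.046 1456 ((536.5555419921875, -225.98828125), (9.186223030090332, 54.73296356201172), 89.73092651367188) slope 0.8706115876629225
w20 wing yaw+90: 87.51 n 9 rms 0.1 xr 0.509 0.525
```

Run:
```python
from h import *
c=load('w20'); cv2.imwrite('pics/w20c.png',cv2.resize(c['img'][195:335,235:335],None,fx=4.2,fy=4.2,interpolation=cv2.INTER_CUBIC))
W=cloud(c);hsv=cv2.cvtColor(c['img'],cv2.COLOR_BGR2HSV)
for v in range(205,332,6):
    r=[u for u in range(255,312) if W[v,u,2]>.229 and W[v,u,2]<.239 and hsv[v,u,1]>80]
    if r: print(v,r[0],r[-1],np.round(W[v,r[0]],4),np.round(W[v,r[-1]],4))
```

```text
223 276 291 [ 0.5098 -0.2283  0.2306] [ 0.5103 -0.2213  0.2294]
229 273 293 [ 0.5123 -0.2297  0.2318] [ 0.5129 -0.2204  0.2306]
235 272 292 [ 0.5151 -0.2303  0.2323] [ 0.5151 -0.2209  0.2325]
241 272 292 [ 0.519  -0.2304  0.2307] [ 0.519  -0.2208  0.2308]
247 272 292 [ 0.5218 -0.2304  0.2314] [ 0.5219 -0.2209  0.2314]
253 272 291 [ 0.525  -0.2305  0.2315] [ 0.5248 -0.2214  0.2321]
259 273 289 [ 0.527  -0.23    0.2337] [ 0.5264 -0.2224  0.2349]
265 257 310 [ 0.5309 -0.2379  0.2325] [ 0.5308 -0.2122  0.2331]
271 256 286 [ 0.5306 -0.2379  0.2386] [ 0.5336 -0.2238  0.2337]
277 275 286 [ 0.5368 -0.2292  0.234 ] [ 0.5368 -0.2239  0.234 ]
283 275 286 [ 0.5403 -0.2293  0.2337] [ 0.5403 -0.2239  0.2338]
289 275 286 [ 0.5441 -0.2294  0.2332] [ 0.5451 -0.2239  0.2318]
295 275 286 [ 0.5471 -0.2294  0.2339] [ 0.5482 -0.224   0.2324]
301 275 286 [ 0.5512 -0.2295  0.2332] [ 0.5514 -0.224   0.233 ]
307 275 286 [ 0.5545 -0.2296  0.2336] [ 0.5543 -0.224   0.2339]
313 275 286 [ 0.5578 -0.2296  0.2341] [ 0.5588 -0.224   0.2328]
319 274 286 [ 0.5625 -0.2303  0.2328] [ 0.5629 -0.2241  0.2324]
```

View pics/w20c.png

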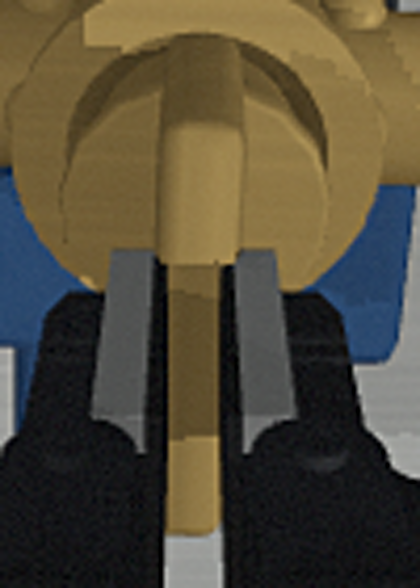

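Emit:
move_arm --linear '[[-0.001,0.0007,-0.004],[0,0,-0.001],[0,0,0],[0,0,0],[0,0,0]]' --twist '[[0,0,0],[0,0,0],[0,0,0],[0,0,0],[0,0,0]]' --grip 0.4

```text
time: 21.9
eef_pos: [0.5381, -0.2271, 0.2076]
tcp_rot: [0.007, 1.0, -0.006, 0.011]
contact_force: [-0.3, -0.2, -0.1]
opening: 0.406
```

Run:
```python
from h import *
pose(); wing('w21'); wyaw('w21')
c=load('w21');W=cloud(c);hsv=cv2.cvtColor(c['img'],cv2.COLOR_BGR2HSV);d=W-np.array([.538,-.229,0])
m=(W[...,2]>.115)&(W[...,2]<.131)&(hsv[...,0]>95)&(hsv[...,0]<130)&(hsv[...,1]>90)&(abs(d[...,0])<.1)&(d[...,0]<0); p=W[m]; print('  jaw',cv2.minAreaRect((p[:,:2]*1000).astype(np.float32)))
P=[]
for s in (1,-1):
    m=(s*d[...,1]>.035)&(abs(d[...,1])<.085)&(abs(d[...,0])<.035)&(W[...,2]>.12)&(W[...,2]<.172)&(hsv[...,1]>90)&(hsv[...,0]>12)&(hsv[...,0]<32)
    p=W[m]; P.append(p[p[:,2]>.163].mean(0)); print(P[-1])
v=P[0]-P[1]; print('pipe y-axis angle',np.degrees(np.arctan2(v[1],v[0])))
```

```text
t 21.9 p [ 0.5381 -0.2271  0.2076] yaw_y 89.22 tiltcorr [0.65 1.3  0.  ] F [-0.3 -0.2 -0.1] T [ 0.02 -0.02  0.01] op 0.406 q6 -2.133
wing top z 0.2333 bottom below rim 0.0462 1925 ((536.6119384765625, -226.4109649658203), (9.863718032836914, 55.240478515625), 87.0890121459961) slope 0.46519296868858884
w21 wing yaw+90: 86.92 n 27 rms 0.11 xr 0.509 0.561
  jaw ((495.39251708984375, -228.10134887695312), (103.20154571533203, 50.005489349365234), 86.40646362304688)
[ 0.53999086 -0.16720459  0.16583693]
[ 0.53232641 -0.28705547  0.16601534]
pipe y-axis angle 86.3409255722599
```

View pics/w21.png

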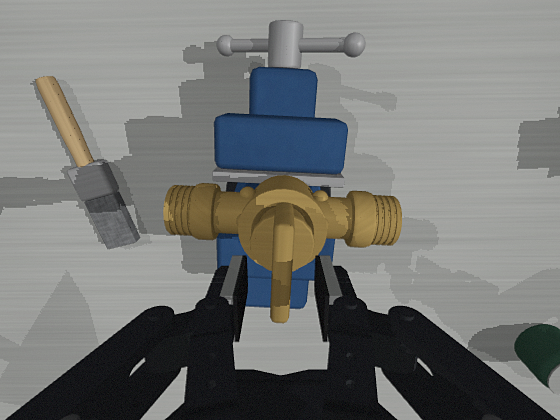

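Emit:
move_arm --linear '[[0,0,0.004],[0,0,0.008],[0,0,0.012],[0,0,0.015],[0,0,0.015],[0,0,0.015],[0,0,0.015],[0,0,0.01],[0,0,0],[0,0,0]]' --twist '[[0,0,0],[0,0,0],[0,0,0],[0,0,0],[0,0,0],[0,0,0],[0,0,0],[0,0,0],[0,0,0],[0,0,0]]'

```text
time: 22.78
eef_pos: [0.537, -0.2264, 0.3102]
tcp_rot: [0.007, 1.0, -0.005, 0.011]
contact_force: [-0.1, 0.2, -1.0]
opening: 0.4
```

Run:
```python
from h import *
pose(); wing('w22'); wyaw('w22'); save('scene','s22')
```

```text
t 22.78 p [ 0.537  -0.2264  0.3102] yaw_y 89.25 tiltcorr [0.62 1.23 0.  ] F [-0.1  0.2 -1. ] T [-0.02 -0.01 -0.  ] op 0.4 q6 -2.132
wing top z 0.2334 bottom below rim 0.0461 793 ((536.7821655273438, -226.508056640625), (9.943782806396484, 55.12045669555664), 86.60608673095703) slope 0.4482937907702708
w22 wing yaw+90: 86.81 n 27 rms 0.18 xr 0.509 0.561
```

View pics/w22.png

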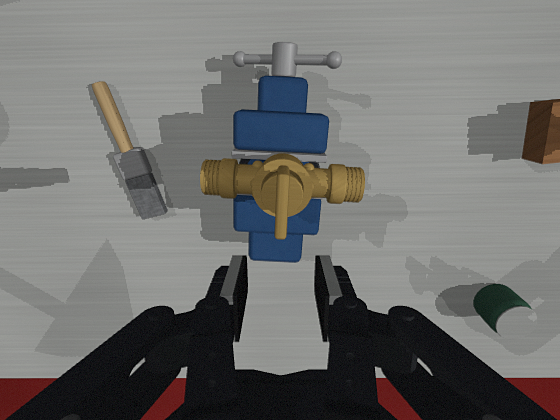

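View pics/s22.png

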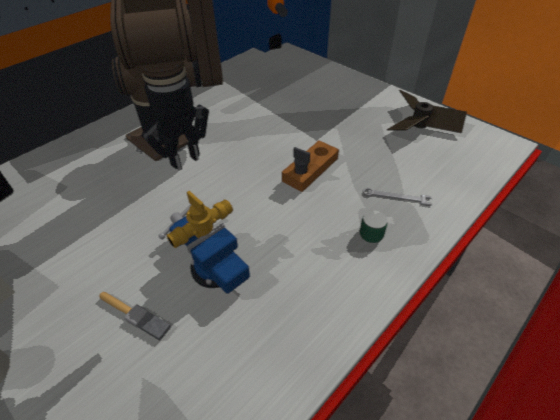

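The plug sits upright in the valve at pixel (282,190), with its wing across the pipe. The gripper is clear above it and nothing else has moved, so I'm handing in.

Run:
```python
from h import *
print(sign_off())
```

```text
the job is handed in; nothing more can be done
None
```

The brass plug is bedded in the valve with its wing square across the pipe, and I handed the job in at about 23 s of the 64 s allowed.

**Insertion:** The first attempt was about 2 mm off the bore axis. The plug touched the bore wall, slipped about 6 mm in the grip and tilted 2 to 3°. I let go of it inside the bore, and it dropped about 8 mm and centred itself upright. I then gripped the wing again and carried on.

**Bedding:** I turned it to and fro about 20° each way for several swings, building the press up to about 20 N (readings of 18 to 21 N). It sank from 43.8 mm to about 46 mm below the rim, and by the last swings it was moving only about 0.1 mm each. I stopped with the wing square while still pressing about 21 N, then opened the jaws while easing the press off.

**Last checks:**
- **Position:** After letting go and backing off, the plug stayed upright about 46.1 mm below the rim.
- **Angle:** The wing read 86.8 to 86.9°, against about 86.4° for the pipe and jaws, so it is about 0.5° off square.
- **Disagreement:** While the wing was still gripped, my two angle estimates differed by about 2° because the fingers hid part of it. With the jaws open they agreed to within 0.2°.
- **Surroundings:** The gripper is clear. The dark plug, tin, spanner and brush look untouched in the pictures.
- **Not tested:** I did not pull or twist the plug to prove how tightly it is wedged. That rests on the press used, the settled depth and its staying put when released.

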